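# Feel the gap of a sprung slide clamp with a taper gauge

## Robot

A 6-joint arm with a two-finger parallel gripper is mounted at the origin on a cart in front of the work surface, level with it; the furniture and walls round the work are solid. World frame = base frame: x ahead of the robot, y to its left, z up, the work surface at z = 0. Lengths are in m, angles in rad, forces in N, time in s.
With the tool pointing down it reaches from about 0.25 to 0.725 m from the base axis. Payload 9.7 kg.
Tool frame: the origin (TCP) lies on the front face of the gripper's body, between the roots of the fingers; the fingertips stand 73 mm ahead of it and the grasp point (between the pads) lies bot.hold_point_z ahead of it (bot.hold_point_z is the distance from the TCP to the grasp point, in m); z points along the fingers, y is the direction in which the jaws open and shut (so a half turn about z gives the same grasp; the last joint's range is limited). The gripper opens to 85 mm and grips with 20 to 120 N. Pads are 22 mm wide; open, the fingers measure 114 mm over their backs; the gripper's body (76 mm by 85 mm) begins 54 mm behind the grasp point. The pads swing forward as they close: fully open they stand 13 mm farther back than shut.
Start: joints at [-1.292, 0.087, 0.176, 1.66, 0, 1.571], TCP at [0.151, -0.529, 0.304] pointing down, gripper open.
Joint ranges: [-3.13, 3.13], [-0.85, 1.81], [-1.15, 1.24], [-2.2, 2.28], [-1.44, 1.52], [-3.14, 3.14]. Speed limits (rad/s): [2.22, 2.22, 2.57, 3.14, 3.14, 3.14].

## Interface

Orientations are given as a rotation vector (axis times angle).
In Python, from station import bot, imaging gives the robot as it stands.
- The arm moves only by the tool send_rows, never from a script. Its argument "plan" is text: rows parted by semicolons, each of 6 numbers parted by spaces: the shift along the tool's x, y, z in m, then the turn, a rotation vector about the tool's x, y, z in rad. A call has 1 to 12 rows; each row is the pose to reach, as a shift and turn from the pose commanded when the call began, along the tool's axes at that moment; what a row does not reach only later rows make up. A row lasts 1/10 s, in which the tool goes at most 50 mm and 8.59 degrees, less where a joint would pass 70% of its speed; a pose out of reach is approached as far as the arm can. A call with a gripper value outside its range is refused whole. "jaw" is the opening, from 0 (shut) to 1 (fully open), set as the call begins (left out, the last holds). The fingers move at their own pace and stop on an object; the grip force is fixed at half the most. Time passes only in rows, so rows that repeat a pose let the fingers close. It gives the time, the measured TCP pose, the force and the opening at its end, in the units of the state.
- bot.observe(): the state, without advancing time (a new reading comes with each control period).
- imaging.read_camera(name): name is "side" or "top" or "wrist"; returns the picture (400x640x3 uint8, red, green, blue); there is no depth.
- imaging.camera_params(name): a dict with "camera_matrix" (3x3 intrinsics, pixels), "rvec" (rotation vector, rad) and "tvec" (3), from world to camera coordinates, as OpenCV has them; the wrist camera has in their place "T_tool_cam" (4x4, takes a point from camera to tool coordinates, whose origin is the TCP and whose axes are the flange's). Camera axes: x right, y down, z forward; pixel columns grow to the right and rows downward; lengths in m; the calibration is good to about 2 mm. The wrist camera is an equidistant fisheye: a pixel r from the principal point sees the ray r / f radians off the axis. A picture is of the moment at which its call begins: read the wrist's pose just before it. camera_params takes no time and is no camera call.
- bot.job_done(): hands the job in, once; it reports no verdict.
The state is a dict: "time_s": time; "joint_pos": joint angles; "joint_vel": joint speeds; "tau": joint torques, N m; "tool_pos": TCP position; "tcp_rot": TCP orientation; "contact_force": force on the tool from outside, world axes, zero at the start; "ft_torque": the same for the moment, N m; "grip_width": finger opening in m.
Only numpy, scipy, OpenCV 4.12 (cv2) and the standard library are available. Lean on these libraries where they do the work, as an engineer would, in place of code of your own. Each camera call takes 0.05 s, during which the arm holds its last target.

## Task

Check the gap of the slide clamp: take the taper gauge with the yellow handle out of the blue stand and slide its blade straight down between the clamp's two upright plates until it drags snugly in both, with the sprung copper plate eased back by about a millimetre. Do not force it deeper (the copper plate must not be spread as far as 4 mm), and leave the red gauge, the blue gear and the green ring where they are. Finish holding the yellow gauge still at that depth, without letting go.

Things in the scene. Friction and masses are not known exactly. Their poses are not given: they have to be found in the camera images.
- yellow_gauge_grip (a point): Centre of the yellow handle of the gauge to use, an upright block 32 (x) x 20 (y) x 40 (z) mm, gripped across its 20 mm; z up along the blade. Weight about 80 g. It starts in a slot of the blue stand, the handle resting on the stand's top, so this point is 106 mm above the desk.
- yellow_gauge_tip (a point): Middle of the lower end of the yellow gauge's steel wedge blade, 100 mm straight below the handle's centre; same axes. The blade is 80 mm long, 14 mm wide (x), 1.5 mm thick (y) at the tip and grows evenly to 9.5 mm at the handle: 1 mm per 10 mm of depth.
- red_gauge_grip (a point): Centre of the handle of the other gauge, alike but red, which stands in the other slot of the stand, 60 mm away along the stand's x; to be left there.
- gauge_stand: Fixed blue stand, 112 (x) x 44 (y) x 86 (z) mm on a foot 128 x 62 x 6 mm; origin at the centre of its underside. Slots at x = -30 and +30 mm, 21 mm long (x), 13 mm wide (y), right through. The gauges' axes are the stand's.
- clamp_base: Fixed grey base of the slide clamp, 100 (x) x 150 (y) x 14 mm, with an end block 63 mm high at each end of y; origin at the centre of its underside. The gap opens along its y. A white carriage with the two plates floats along y on two rods (6 mm either way, 0.3 N), so the plates centre themselves on the blade.
- set_plate_edge (a point): Middle of the throat edge of the steel plate (-y side), on its face towards the gap, 86 mm above the desk; axes as the base. Both plates are upright, 32 mm wide (x); the parallel gap goes 65 mm down from the throat; above it a lip 9 mm high flares out by 5 mm. This plate is firm on the carriage but set anew for each run: gap 3.5 to 5.3 mm.
- sprung_plate_edge (a point): The same point on the sprung copper plate (+y side), on its face towards the gap, 86 mm above the desk; axes as the base. The middle of the gap is half-way between the two edge points.
- sprung_plate (a joint): How far the blade has pushed the copper plate back, m: 0 at rest, at most 0.006. It yields at 10 N, then takes 0.8 N more per mm: hardly any drag until both plates touch the blade, then it rises within about 6 mm of depth to about 6 to 12 N and the plate starts to yield; from there the drag grows little and every 10 mm deeper pushes the plate back about 1 mm.
- gear_large: Loose blue printed gear, 52 mm across, 9 mm high, lying behind the work; leave alone. Origin at its underside.
- ring_part: Loose green printed ring, 44 mm across, 10 mm high, lying behind the stand; leave alone. Origin at its underside.
There are look-alikes about, which are no part of the job. What is shaped like the part that bears yellow_gauge_grip but white is not meant.

How it is judged:
On the way:
1. the yellow gauge is drawn up out of the stand, its tip above the stand's top (height (world z) of yellow_gauge_tip above 0.092 m), for 0.1 s.
At the end, for the whole second after the job is handed in: Held in the fingers (over 2 N) and still, the yellow gauge stands upright (0.12 rad) between the plates, within 11 mm of mid-width, tip over 15 mm below the throat, pressing each plate with over 5 N, the copper plate pushed back 0.2 to 2.5 mm; the red gauge is within 15 mm of its place (value of joint sprung_plate between 0.0002 and 0.0025 m and contact force between yellow_gauge and sprung_plate above 5 N and contact force between yellow_gauge and set_plate above 5 N and z of yellow_gauge_tip in the frame of set_plate_edge below -0.015 m and y of yellow_gauge_tip in the frame of set_plate_edge above -0.001 m and y of yellow_gauge_tip in the frame of sprung_plate_edge below 0.001 m and x of yellow_gauge_tip in the frame of clamp_base between -0.011 and 0.011 m and angle between yellow_gauge_tip's own z axis and vertical below 0.12 rad and contact force between the fingers and yellow_gauge above 2 N and linear speed of yellow_gauge below 0.01 m/s and distance of red_gauge_grip from where it was at the start of the episode below 0.015 m); the arm keeps its last pose, push and grip.
It fails at once if the copper plate is forced back 4 mm or more (value of joint sprung_plate above 0.004 m).
It fails at once if the red gauge is disturbed (over 15 mm) (distance of red_gauge_grip from where it was at the start of the episode above 0.015 m).
It fails at once if the blue gear is pushed away (over 20 mm) (distance of gear_large from where it was at the start of the episode above 0.02 m).
It fails at once if the green ring is pushed away (over 20 mm) (distance of ring_part from where it was at the start of the episode above 0.02 m).
It also fails if it takes over 42 s, if anything falls off the work surface, if the arm or the gripper's body presses on something with over 40 N, if the wrist force passes 120 N, or if a joint passes its speed limit or range.

## Working session

There is one attempt and no reset: what is moved stays moved. The work goes in short steps, Python scripts to look and compute and a tool call to move; the robot and the scene stay as the last step left them, time stands still between calls to the robot, and variables do not carry over. Pictures are saved under pics/ and viewed, and the job is handed in when it is done.

Besides the shell and the picture viewer there is one more tool, called after "Request:" as name(argument=value, ...), one argument or row to a line, values as JSON. send_rows: Moves the arm, as the interface text tells. Its arguments: {"type":"object","properties":{"plan":{"type":"string"},"jaw":{"type":"number"}},"required":["plan"]}

```bash
ls; mkdir -p pics; python3 - <<'E'
from station import bot, imaging
import cv2
for n in ["side","top","wrist"]:
    im=imaging.read_camera(n); cv2.imwrite(f"pics/{n}0.png",im[:,:,::-1])
    p=imaging.camera_params(n); print(n,{k:__import__('numpy').round(v,4).tolist() for k,v in p.items() if not isinstance(v,str)})
print(bot.observe()); print(bot.hold_point_z)
E
```

```text
pics
side {'camera_matrix': [[487.7997, 0.0, 322.2368], [0.0, 487.7997, 206.2366], [0.0, 0.0, 1.0]], 'rvec': [2.2209, -0.3624, 0.1914], 'tvec': [-0.4851, 0.2409, 0.7663]}
top {'camera_matrix': [[430.8802, 0.0, 325.8358], [0.0, 430.8802, 197.37], [0.0, 0.0, 1.0]], 'rvec': [2.1738, -2.1511, 0.0785], 'tvec': [0.1398, 0.5644, 1.0093]}
wrist {'camera_matrix': [[309.7069, 0.0, 321.7926], [0.0, 309.7069, 198.1247], [0.0, 0.0, 1.0]], 'T_tool_cam': [[0.0006, -0.9594, -0.2821, 0.0713], [1.0, 0.0006, 0.0, -0.0003], [0.0001, -0.2821, 0.9594, -0.0697], [0.0, 0.0, 0.0, 1.0]]}
{'time_s': 0.15, 'joint_pos': array([-1.29198664e+00,  8.73268967e-02,  1.75331092e-01,  1.65979552e+00,
        9.05552575e-07,  1.57082549e+00]), 'joint_vel': array([-0.0004714 , -0.00239076,  0.00067084,  0.00165689,  0.00065869,
        0.00035701]), 'tau': array([-1.43986254e-03, -5.20763505e+01,  4.65044260e+01,  1.38819029e-02,
       -5.48943478e-05,  3.46873570e-06]), 'tool_pos': array([ 0.15134008, -0.52866866,  0.30335732]), 'tcp_rot': array([-3.11014610e+00, -4.36353813e-01,  2.15722428e-04]), 'contact_force': array([ 0.01352541, -0.20684718,  1.18050163]), 'ft_torque': array([-0.0096166 ,  0.02620901,  0.07694918]), 'grip_width': 0.08527008976123901}
0.0539
```

View pics/side0.png

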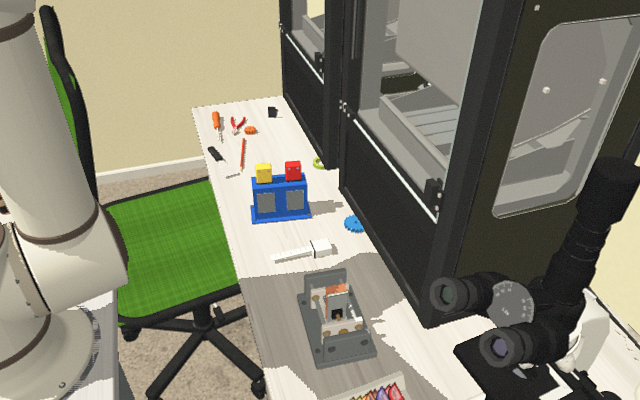

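View pics/top0.png

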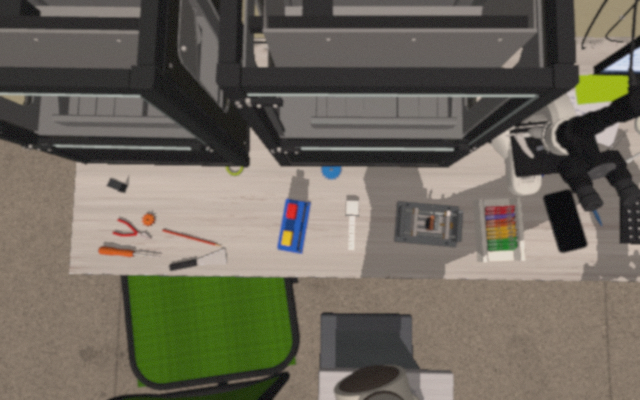

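View pics/wrist0.png

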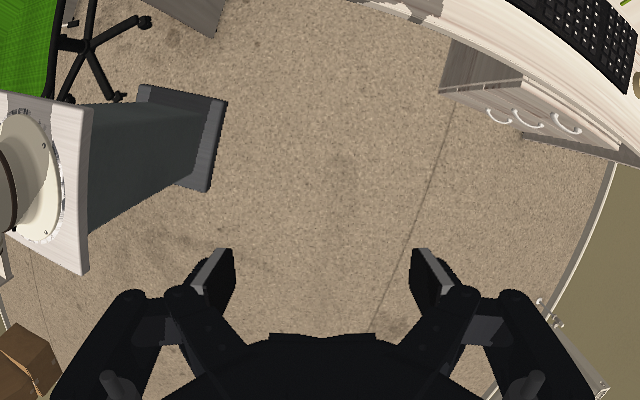

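The side view shows the stand at about (280,195) with yellow at (264,172) and red at (293,170), and the clamp at (337,320). In the top view the stand is at (293,225) and the clamp at (428,223). I'll zoom in on both.

```bash
cat > h.py <<'E'
import numpy as np, cv2
from scipy.spatial.transform import Rotation as R
from station import bot, imaging
def cam(n):
    p=imaging.camera_params(n); return p
def ray(n,uv):
    p=cam(n);K=np.array(p["camera_matrix"]);Rm=R.from_rotvec(np.ravel(p["rvec"])).as_matrix();t=np.ravel(p["tvec"])
    d=Rm.T@np.linalg.inv(K)@np.array([uv[0],uv[1],1.]);return -Rm.T@t,d/np.linalg.norm(d)
def onz(n,uv,z):
    o,d=ray(n,uv);return o+d*(z-o[2])/d[2]
def proj(n,P):
    p=cam(n);return cv2.projectPoints(np.array(P,float).reshape(-1,3),np.ravel(p["rvec"]),np.ravel(p["tvec"]),np.array(p["camera_matrix"]),None)[0].reshape(-1,2)
def tri(obs):
    A=np.zeros((3,3));b=np.zeros(3)
    for n,uv in obs:
        o,d=ray(n,uv);M=np.eye(3)-np.outer(d,d);A+=M;b+=M@o
    return np.linalg.solve(A,b)
def wpose(s):
    T=np.eye(4);T[:3,:3]=R.from_rotvec(s["tcp_rot"]).as_matrix();T[:3,3]=s["tool_pos"];return T@np.array(cam("wrist")["T_tool_cam"])
def wray(s,uv):
    p=cam("wrist");K=np.array(p["camera_matrix"]);T=wpose(s)
    x=(uv[0]-K[0,2])/K[0,0];y=(uv[1]-K[1,2])/K[1,1];r=np.hypot(x,y)
    d=np.array([np.sin(r)*x/r,np.sin(r)*y/r,np.cos(r)]);return T[:3,3],T[:3,:3]@d
def wonz(s,uv,z):
    o,d=wray(s,uv);return o+d*(z-o[2])/d[2]
def wproj(s,P):
    p=cam("wrist");K=np.array(p["camera_matrix"]);T=np.linalg.inv(wpose(s))
    q=(T[:3,:3]@np.array(P,float).reshape(-1,3).T).T+T[:3,3]
    r=np.hypot(q[:,0],q[:,1]);a=np.arctan2(r,q[:,2])
    return np.c_[K[0,2]+K[0,0]*a*q[:,0]/r,K[1,2]+K[1,1]*a*q[:,1]/r]
E
python3 - <<'E'
import cv2
s=cv2.imread("pics/side0.png");t=cv2.imread("pics/top0.png")
f=lambda im,x,y,w,h,k:cv2.resize(im[y:y+h,x:x+w],None,fx=k,fy=k,interpolation=cv2.INTER_CUBIC)
cv2.imwrite("pics/a.png",f(s,240,150,130,100,6));cv2.imwrite("pics/b.png",f(s,290,260,95,110,5))
cv2.imwrite("pics/c.png",f(t,270,190,60,70,8));cv2.imwrite("pics/d.png",f(t,390,195,80,60,10))
E
```

```text
(no output)
```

View pics/a.png

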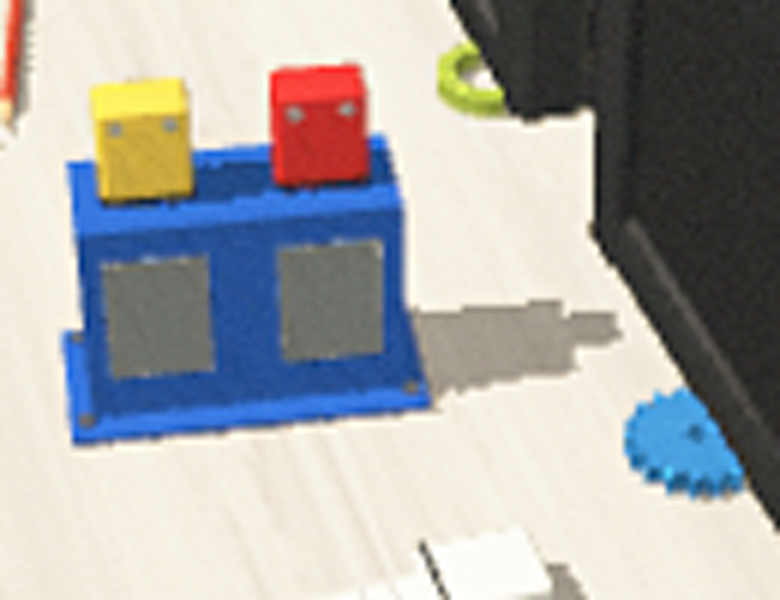

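View pics/b.png

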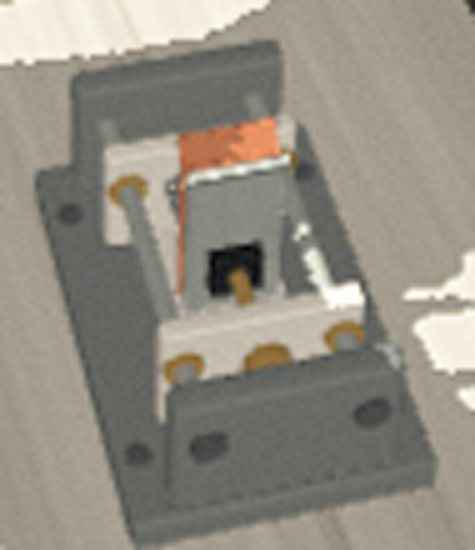

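View pics/c.png

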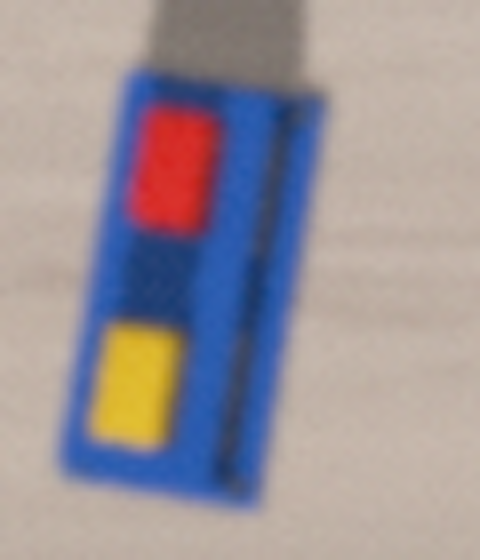

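View pics/d.png

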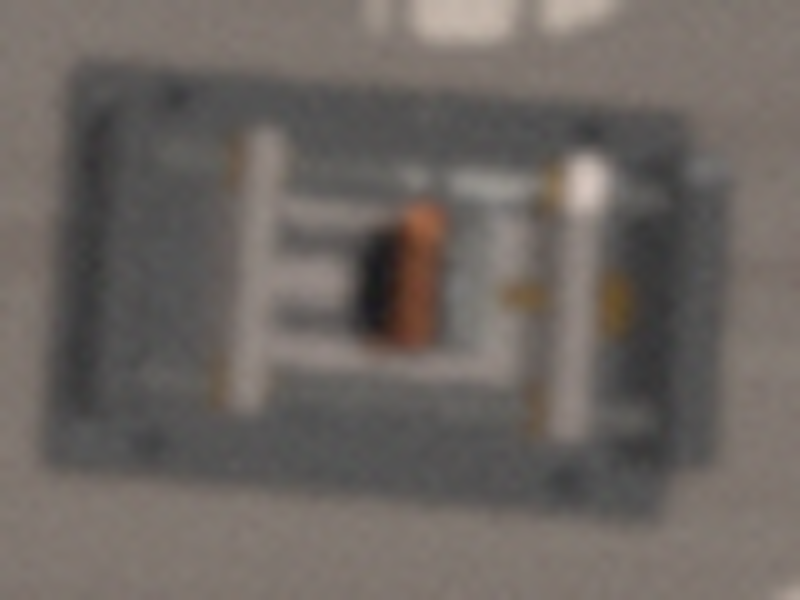

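```bash
python3 - <<'E'
from h import *
np.set_printoptions(precision=4,suppress=True)
y=onz("top",(270+138/8,190+383/8),.126);r=onz("top",(270+176/8,190+168/8),.126)
print(y,r,np.linalg.norm(r-y),np.degrees(np.arctan2(*(r-y)[[1,0]])))
ys=onz("side",(240+142/6,150+95/6),.126);rs=onz("side",(240+322/6,150+80/6),.126);print(ys,rs)
# clamp base corners z .014 top view
c=[onz("top",(390+a/10,195+b/10),.014) for a,b in [(75,65),(690,110),(660,520),(42,468)]]
print(np.array(c),np.mean(c,0))
e=c[0]-c[1];print(np.linalg.norm(e),np.linalg.norm(c[0]-c[3]),np.degrees(np.arctan2(*e[[1,0]])),np.degrees(np.arctan2(*(c[0]-c[3])[[1,0]])))
s=[onz("side",(290+a/5,260+b/5),.014) for a,b in [(138,530),(435,470),(38,172)]];print(np.array(s))
print(proj("top",[[0,0,0]]),ray("top",(0,0))[0],ray("side",(0,0))[0])
# gap
print(onz("top",(390+440/10,195+280/10),.095),onz("top",(390+420/10,195+280/10),.095))
E
```

```text
[0.4648 0.2261 0.126 ] [0.5232 0.2169 0.126 ] 0.05908228219277829 -8.95507858103803
[0.4645 0.2257 0.126 ] [0.5241 0.216  0.126 ]
[[ 0.5559 -0.0282  0.014 ]
 [ 0.5464 -0.1765  0.014 ]
 [ 0.4477 -0.1676  0.014 ]
 [ 0.4583 -0.0199  0.014 ]] [ 0.5021 -0.0981  0.014 ]
0.1486053435745532 0.09788120826698067 86.3374969644086 -4.880281621091104
[[ 0.4468 -0.1705  0.014 ]
 [ 0.5421 -0.1796  0.014 ]
 [ 0.4587 -0.0232  0.014 ]]
[[385.5371 438.3471]] [0.4651 0.1224 1.0609] [ 0.306  -0.5794  0.6717]
[ 0.5016 -0.0974  0.095 ] [ 0.5015 -0.093   0.095 ]
```

```bash
cat >> h.py <<'E'
def goal(p,yawdeg,cur=None):
    """tool down, tool x at yaw; returns row"""
    s=bot.observe() if cur is None else cur
    c=R.from_rotvec(s["tcp_rot"]); y=np.radians(yawdeg)
    x=np.array([np.cos(y),np.sin(y),0]);z=np.array([0,0,-1.]);G=R.from_matrix(np.c_[x,np.cross(z,x),z])
    d=c.inv().apply(np.array(p)-s["tool_pos"]);r=(c.inv()*G).as_rotvec()
    print("row"," ".join("%.4f"%v for v in [*d,*r]), "t",s["time_s"],"F",np.round(s["contact_force"],2),"pos",np.round(s["tool_pos"],4))
E
python3 -c "
from h import *
goal([.4645,.226,.30],171)"
```

```text
row 0.5087 -0.6394 0.0040 -0.0003 -0.0013 -2.7057 t 0.15 F [ 0.01 -0.21  1.18] pos [ 0.1513 -0.5287  0.3034]
```

Request:
send_rows(
  plan="0.509 -0.639 0.004 0 0 -2.706;0.509 -0.639 0.004 0 0 -2.706;0.509 -0.639 0.004 0 0 -2.706;0.509 -0.639 0.004 0 0 -2.706;0.509 -0.639 0.004 0 0 -2.706;0.509 -0.639 0.004 0 0 -2.706;0.509 -0.639 0.004 0 0 -2.706;0.509 -0.639 0.004 0 0 -2.706;0.509 -0.639 0.004 0 0 -2.706;0.509 -0.639 0.004 0 0 -2.706;0.509 -0.639 0.004 0 0 -2.706;0.509 -0.639 0.004 0 0 -2.706",
  jaw=1,
)

```text
time_s: 1.35
tool_pos: [0.3817, 0.0275, 0.301]
tcp_rot: [1.583, 2.713, 0.0]
contact_force: [1.6, -0.9, 1.1]
grip_width: 0.0853
```

```bash
python3 -c "
from h import *
goal([.4645,.226,.30],171); s=bot.observe();print(np.round(s['joint_pos'],2))"
```

```text
row 0.1320 0.1698 0.0011 0.0004 0.0006 -0.8992 t 1.35 F [ 1.63 -0.86  1.07] pos [0.3817 0.0275 0.301 ]
[ 0.07 -0.31 -0.19  1.69 -0.    1.13]
```

Request:
send_rows(
  plan="0.132 0.170 0.001 0 0 -0.899;0.132 0.170 0.001 0 0 -0.899;0.132 0.170 0.001 0 0 -0.899;0.132 0.170 0.001 0 0 -0.899;0.132 0.170 0.001 0 0 -0.899;0.132 0.170 0.001 0 0 -0.899;0.132 0.170 0.001 0 0 -0.899;0.132 0.170 0.001 0 0 -0.899",
)

```text
time_s: 2.15
tool_pos: [0.4658, 0.2232, 0.2998]
tcp_rot: [-0.264, -3.13, 0.0]
contact_force: [-0.3, 0.1, -0.4]
grip_width: 0.0852
```

```bash
python3 -c "
from h import *
s=bot.observe();im=imaging.read_camera('wrist');cv2.imwrite('pics/w1.png',im[:,:,::-1])
goal([.4645,.226,.30],171);print(np.round(s['joint_pos'],2))
y=np.radians(-9);X=np.array([np.cos(y),np.sin(y),0]);Y=np.array([-X[1],X[0],0])
for c in ([.4645,.226,.126],[.5238,.2165,.126]):
  P=[np.array(c)+a*.016*X+b*.01*Y for a,b in ((-1,-1),(-1,1),(1,1),(1,-1))]
  print(np.round(wproj(s,P)).tolist())
"
```

```text
row 0.0018 0.0028 -0.0000 -0.0000 0.0000 -0.0114 t 2.2 F [-0.5   0.5  -1.12] pos [0.4658 0.223  0.3   ]
[ 0.45  0.01  0.08  1.65 -0.    0.62]
[[312.0, 178.0], [337.0, 178.0], [337.0, 215.0], [313.0, 215.0]]
[[313.0, 246.0], [337.0, 246.0], [336.0, 277.0], [314.0, 278.0]]
```

View pics/w1.png

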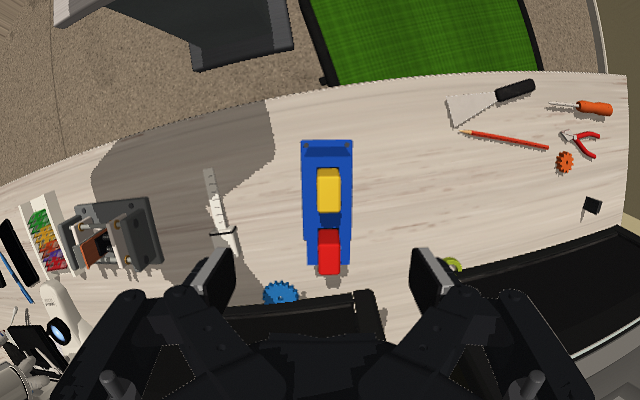

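```bash
python3 -c "
from h import *
im=cv2.imread('pics/w1.png');cv2.imwrite('pics/w1z.png',cv2.resize(im[135:290,280:380],None,fx=5,fy=5,interpolation=cv2.INTER_CUBIC)[:600])
cv2.imwrite('pics/w1c.png',cv2.resize(im[180:290,60:180],None,fx=5,fy=5,interpolation=cv2.INTER_CUBIC))
"
```

```text
(no output)
```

View pics/w1z.png

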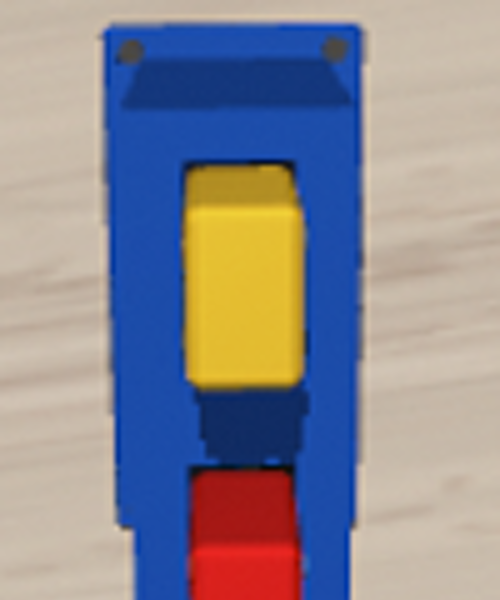

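```bash
python3 -c "
from h import *
goal([.4637,.2275,.24],171)"
```

```text
row 0.0029 0.0041 0.0600 -0.0000 0.0000 -0.0114 t 2.2 F [-0.5   0.5  -1.12] pos [0.4658 0.223  0.3   ]
```

Request:
send_rows(
  plan="0.003 0.004 0.03 0 0 -0.011;0.003 0.004 0.06 0 0 -0.011;0.003 0.004 0.06 0 0 -0.011;0.003 0.004 0.06 0 0 -0.011",
)

```text
time_s: 2.6
tool_pos: [0.4635, 0.2273, 0.2407]
tcp_rot: [-0.243, -3.132, 0.0]
contact_force: [-0.5, 0.2, 1.1]
grip_width: 0.0853
```

```bash
python3 -c "
from h import *
s=bot.observe();im=imaging.read_camera('wrist');cv2.imwrite('pics/w2.png',im[:,:,::-1])
cv2.imwrite('pics/w2z.png',cv2.resize(im[100:300,250:400,::-1],None,fx=4,fy=4,interpolation=cv2.INTER_CUBIC)[:600])
print(s['joint_vel'].round(3))
goal([.4645,.226,.16],171)
y=np.radians(-9);X=np.array([np.cos(y),np.sin(y),0]);Y=np.array([-X[1],X[0],0])
for c in ([.4645,.226,.126],[.5238,.2165,.126]):
  P=[np.array(c)+a*.016*X+b*.01*Y for a,b in ((-1,-1),(-1,1),(1,1),(1,-1))]
  print(np.round(wproj(s,P),1).tolist())
"
```

```text
[ 0.001 -0.007  0.041  0.006  0.001 -0.008]
row -0.0008 -0.0015 0.0816 0.0009 0.0013 0.0024 t 2.65 F [-0.1   0.21  0.53] pos [0.4638 0.2275 0.2416]
[[303.7, 202.8], [335.8, 202.9], [334.9, 249.3], [304.5, 249.2]]
[[305.2, 285.1], [333.9, 285.2], [333.0, 320.6], [306.2, 320.5]]
```

View pics/w2z.png

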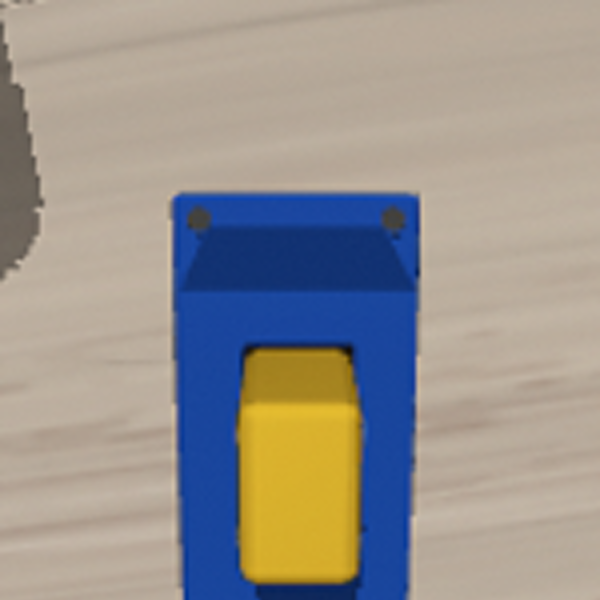

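Request:
send_rows(
  plan="0 0.001 0.03 0 0 0.002;0 0.001 0.05 0 0 0.002;0 0.001 0.065 0 0 0.002;0 0.001 0.077 0 0 0.002;0 0.001 0.077 0 0 0.002;0 0.001 0.077 0 0 0.002",
)

```text
time_s: 3.25
tool_pos: [0.4641, 0.2289, 0.1638]
tcp_rot: [0.243, 3.131, 0.001]
contact_force: [1.2, 0.0, 0.8]
grip_width: 0.0854
```

```bash
python3 -c "
from h import *
s=bot.observe();im=imaging.read_camera('wrist');cv2.imwrite('pics/w3.png',im[:,:,::-1])
goal([.4637,.2285,.164],171)
"
```

```text
row 0.0004 -0.0005 0.0001 0.0008 0.0012 0.0021 t 3.3 F [-0.07 -0.27  0.69] pos [0.4642 0.2289 0.1641]
```

View pics/w3.png

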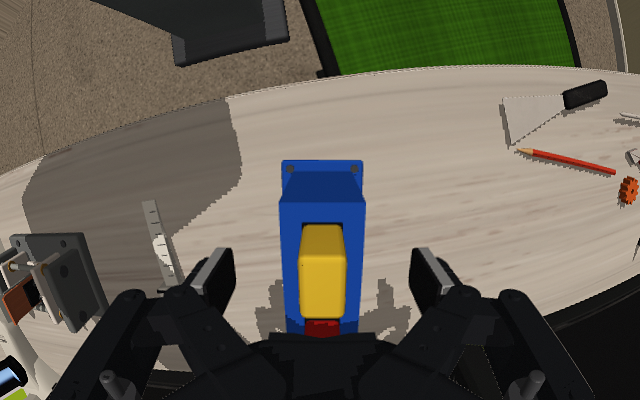

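The yellow handle is centred between the jaws (u≈323, against a jaw midline of 322.5). Closing now.

Request:
send_rows(
  plan="0 0 0 0 0 0;0 0 0 0 0 0;0 0 0 0 0 0;0 0 0 0 0 0;0 0 0 0 0 0;0 0 0 0 0 0;0 0 0 0 0 0;0 0 0 0 0 0",
  jaw=0,
)

```text
time_s: 4.1
tool_pos: [0.4638, 0.2288, 0.1632]
tcp_rot: [0.243, 3.132, 0.0]
contact_force: [-0.8, 0.7, 3.1]
grip_width: 0.0195
```

```bash
python3 -c "
from h import *
s=bot.observe();im=imaging.read_camera('wrist');cv2.imwrite('pics/w4.png',im[:,:,::-1])
print(s['grip_width'])
goal([.4637,.2285,.164],171)
"
```

```text
0.019474256719061823
row 0.0001 -0.0003 -0.0008 0.0003 0.0003 0.0022 t 4.15 F [-1.12  0.25  3.47] pos [0.4639 0.2288 0.1632]
```

View pics/w4.png

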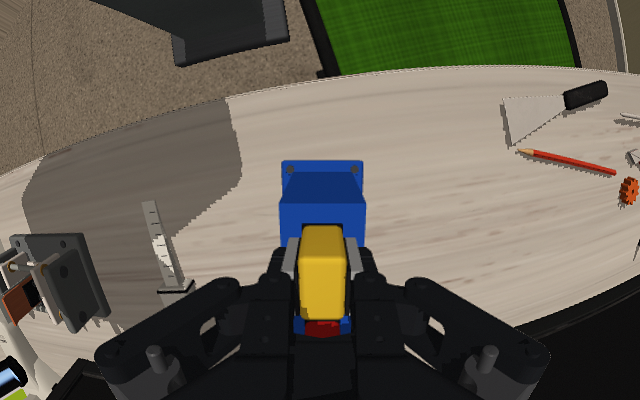

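Request:
send_rows(
  plan="0 0 -0.01 0 0 0;0 0 -0.03 0 0 0;0 0 -0.06 0 0 0;0 0 -0.09 0 0 0;0 0 -0.12 0 0 0;0 0 -0.14 0 0 0;0 0 -0.14 0 0 0;0 0 -0.14 0 0 0",
)

```text
time_s: 4.95
tool_pos: [0.4638, 0.2288, 0.3028]
tcp_rot: [0.243, 3.132, 0.0]
contact_force: [-0.2, 0.6, -0.9]
grip_width: 0.0192
```

```bash
python3 -c "
from h import *
s=bot.observe();im=imaging.read_camera('side');cv2.imwrite('pics/s5.png',im[:,:,::-1])
print(s['grip_width'])
goal([.502,-.0975,.30],175.5)
"
```

```text
0.01915985295395854
row -0.0882 -0.3163 0.0021 -0.0007 -0.0011 -0.0763 t 5.0 F [-0.57  0.   -1.28] pos [0.4636 0.2287 0.302 ]
```

View pics/s5.png

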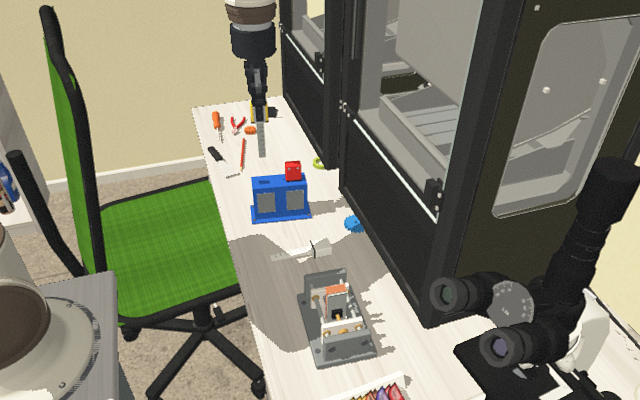

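Request:
send_rows(
  plan="-0.022 -0.079 0.002 0 0 -0.02;-0.036 -0.128 0.002 0 0 -0.04;-0.05 -0.177 0.002 0 0 -0.06;-0.063 -0.226 0.002 0 0 -0.076;-0.076 -0.27 0.002 0 0 -0.076;-0.084 -0.3 0.002 0 0 -0.076;-0.088 -0.316 0.002 0 0 -0.076;-0.088 -0.316 0.002 0 0 -0.076;-0.088 -0.316 0.002 0 0 -0.076;-0.088 -0.316 0.002 0 0 -0.076",
)

```text
time_s: 6.0
tool_pos: [0.5018, -0.0963, 0.3002]
tcp_rot: [-0.123, -3.138, -0.001]
contact_force: [-0.4, 0.6, -1.3]
grip_width: 0.0192
```

```bash
python3 -c "
from h import *
f=lambda im,x,y,w,h,k:cv2.resize(im[y:y+h,x:x+w],None,fx=k,fy=k,interpolation=cv2.INTER_CUBIC)
s=bot.observe();im=imaging.read_camera('wrist')[:,:,::-1];cv2.imwrite('pics/w6.png',im)
goal([.502,-.0975,.30],175.5)
im=imaging.read_camera('side')[:,:,::-1];cv2.imwrite('pics/s6.png',im);cv2.imwrite('pics/s6z.png',f(im,285,200,110,170,3.5))
y=np.radians(-4.5);X=np.array([np.cos(y),np.sin(y),0]);Y=np.array([-X[1],X[0],0])
P=[np.array([.502,-.099,.014])+a*.05*X+b*.075*Y for a,b in ((-1,-1),(-1,1),(1,1),(1,-1))]
print(np.round(wproj(s,P)).tolist())
"
```

```text
row -0.0003 -0.0014 0.0005 0.0003 -0.0008 0.0010 t 6.05 F [ 0.22  0.62 -0.57] pos [ 0.5019 -0.0961  0.3005]
[[255.0, 131.0], [384.0, 131.0], [380.0, 213.0], [258.0, 213.0]]
```

View pics/w6.png

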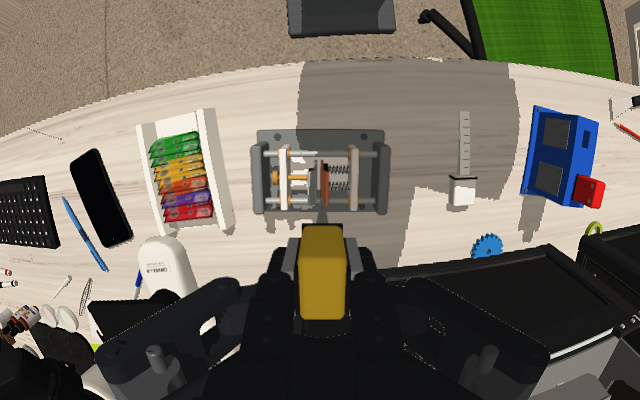

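View pics/s6z.png

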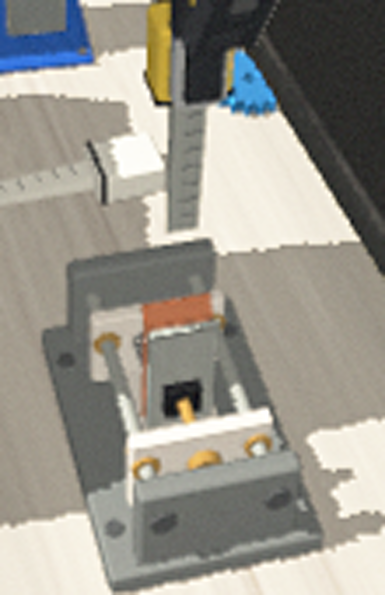

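```bash
python3 -c "
from h import *
im=cv2.imread('pics/w6.png');cv2.imwrite('pics/w6z.png',cv2.resize(im[120:235,245:395],None,fx=5,fy=5,interpolation=cv2.INTER_CUBIC))
s=cv2.imread('pics/s6.png');cv2.imwrite('pics/s6y.png',cv2.resize(s[270:350,310:370],None,fx=7,fy=7,interpolation=cv2.INTER_CUBIC))
"
```

```text
(no output)
```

View pics/w6z.png

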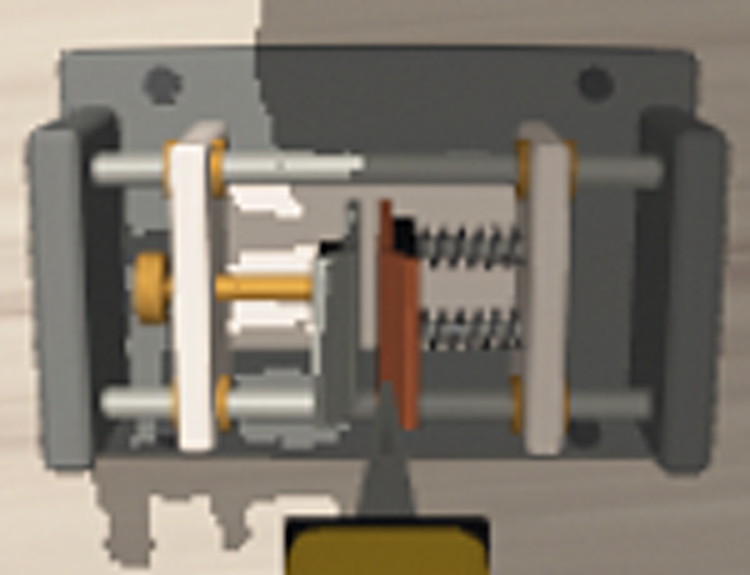

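View pics/s6y.png

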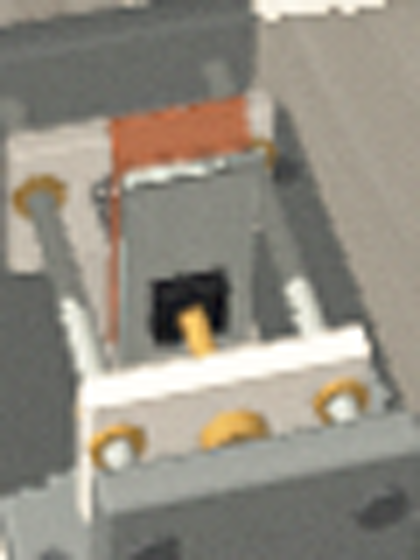

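```bash
python3 -c "
from h import *
np.set_printoptions(precision=4,suppress=True)
s=bot.observe(); s['tool_pos']=np.array([.5019,-.0961,.3005])
T=R.from_rotvec(s['tcp_rot'])
for v in (250,340,430): print('copper lip outer',wonz(s,(245+418/5,120+v/5),.095))
for v in (255,425): print('steel lip outer',wonz(s,(245+318/5,120+v/5),.095))
for u in (357,380): print('face',wonz(s,(245+u/5,120+300/5),.086))
print('tip',wonz(s,(245+387/5,120+385/5),.143), 'axis',s['tool_pos']+T.apply([0,0,.157]))
goal([.502,-.0993,.262],175.5)
"
```

```text
copper lip outer [ 0.4845 -0.0883  0.095 ]
copper lip outer [ 0.5013 -0.0895  0.095 ]
copper lip outer [ 0.5186 -0.0907  0.095 ]
steel lip outer [ 0.4841 -0.1064  0.095 ]
steel lip outer [ 0.5162 -0.1093  0.095 ]
face [ 0.495  -0.1004  0.086 ]
face [ 0.4953 -0.0961  0.086 ]
tip [ 0.4957 -0.0949  0.143 ] axis [ 0.5018 -0.0961  0.1435]
row -0.0003 -0.0033 0.0387 0.0002 -0.0004 0.0013 t 6.1 F [ 0.36 -0.53 -0.38] pos [ 0.5019 -0.096   0.3007]
```

Request:
send_rows(
  plan="0 -0.0033 0.01 0 0 0.001;0 -0.0033 0.025 0 0 0.001;0 -0.0033 0.038 0 0 0.001;0 -0.0033 0.038 0 0 0.001;0 -0.0033 0.038 0 0 0.001;0 -0.0033 0.038 0 0 0.001",
)

```text
time_s: 6.7
tool_pos: [0.5019, -0.1003, 0.2635]
tcp_rot: [0.125, 3.138, -0.0]
contact_force: [-0.1, 1.0, -0.7]
grip_width: 0.0191
```

```bash
python3 -c "
from h import *
f=lambda im,x,y,w,h,k:cv2.resize(im[y:y+h,x:x+w],None,fx=k,fy=k,interpolation=cv2.INTER_CUBIC)
s=bot.observe();im=imaging.read_camera('wrist')[:,:,::-1];cv2.imwrite('pics/w7.png',f(im,245,120,150,115,5))
goal([.502,-.0993,.262],175.5)
im=imaging.read_camera('side')[:,:,::-1];cv2.imwrite('pics/s7.png',f(im,300,230,80,90,6))
"
```

```text
row 0.0000 0.0010 0.0017 -0.0001 0.0011 -0.0012 t 6.75 F [ 0.67  0.65 -0.15] pos [ 0.5019 -0.1003  0.2637]
```

View pics/w7.png

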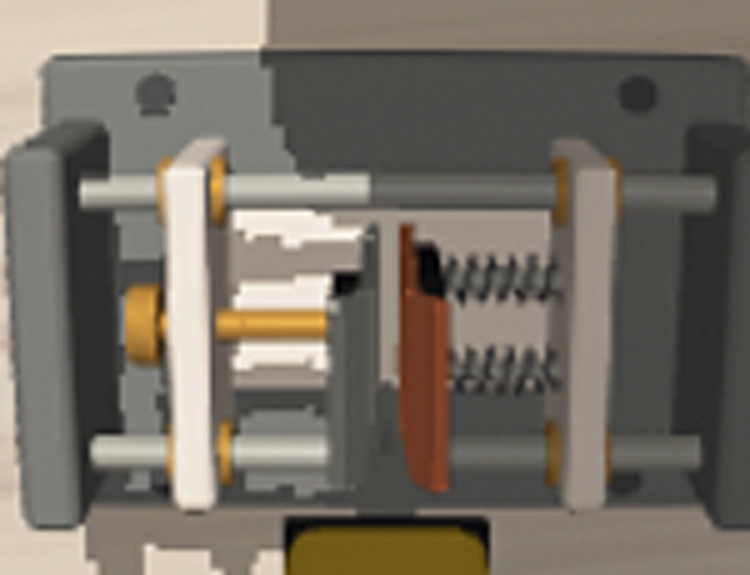

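View pics/s7.png

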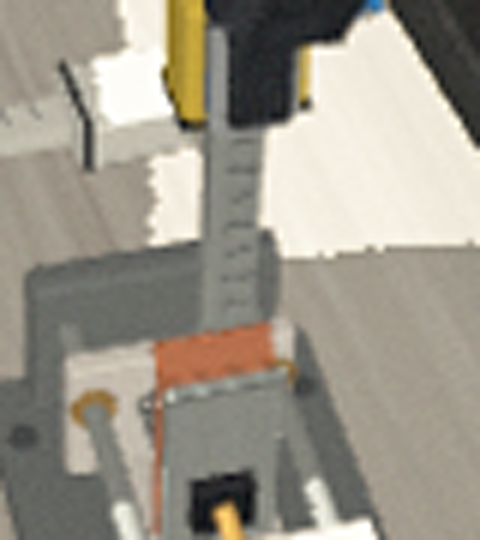

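```bash
python3 -c "
from h import *
g=lambda P:((proj('side',P)-[300,230])*6).round().tolist()
print('tip',g([.502,-.1003,.1065]),'cop lip',g([.502,-.0905,.095]),'steel lip',g([.502,-.1065,.095]))
"
```

```text
tip [[225.0, 323.0]] cop lip [[210.0, 327.0]] steel lip [[232.0, 371.0]]
```

Request:
send_rows(
  plan="0 0.0005 0.006 0 0 0;0 0.0005 0.012 0 0 0;0 0.0005 0.018 0 0 0;0 0.0005 0.024 0 0 0;0 0.0005 0.03 0 0 0;0 0.0005 0.03 0 0 0;0 0.0005 0.03 0 0 0",
)

```text
time_s: 7.5
tool_pos: [0.5017, -0.0998, 0.2328]
tcp_rot: [-0.125, -3.139, -0.0]
contact_force: [-0.0, 0.5, 0.6]
grip_width: 0.0196
```

```bash
python3 -c "
from h import *
f=lambda im,x,y,w,h,k:cv2.resize(im[y:y+h,x:x+w],None,fx=k,fy=k,interpolation=cv2.INTER_CUBIC)
s=bot.observe();im=imaging.read_camera('wrist')[:,:,::-1];cv2.imwrite('pics/w8.png',f(im,245,120,150,115,5))
goal([.502,-.0993,.21],175.5);print(s['grip_width'])
im=imaging.read_camera('side')[:,:,::-1];cv2.imwrite('pics/s8.png',f(im,300,230,80,90,6))
"
```

```text
row -0.0002 0.0006 0.0231 -0.0000 0.0001 -0.0013 t 7.55 F [ 0.48  0.1  -0.64] pos [ 0.5018 -0.0998  0.2331]
0.019618613827376043
```

View pics/w8.png

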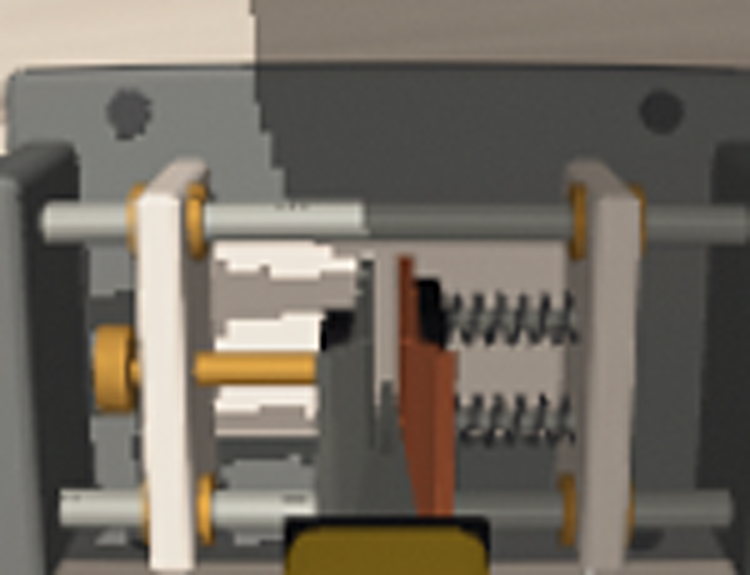

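View pics/s8.png

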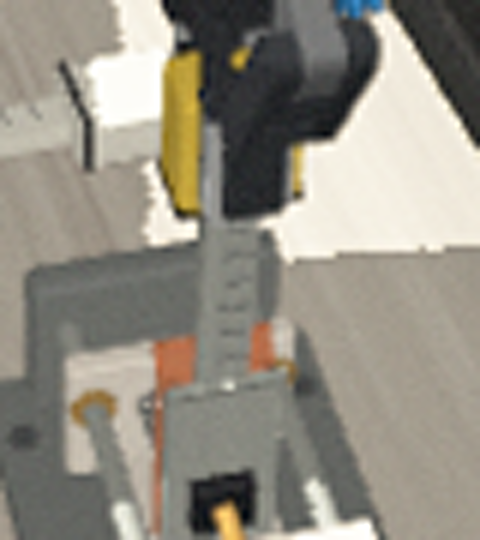

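The blade has entered the gap, with the tip about 10 mm below the throat and no drag yet.

Request:
send_rows(
  plan="0 0 0.003 0 0 0;0 0 0.006 0 0 0;0 0 0.009 0 0 0;0 0 0.009 0 0 0;0 0 0.009 0 0 0",
)

```text
time_s: 8.1
tool_pos: [0.5017, -0.0998, 0.2238]
tcp_rot: [-0.125, -3.139, -0.0]
contact_force: [-0.3, 0.0, -1.2]
grip_width: 0.0195
```

Request:
send_rows(
  plan="0 0 0.002 0 0 0;0 0 0.004 0 0 0;0 0 0.004 0 0 0;0 0 0.004 0 0 0",
)

```text
time_s: 8.5
tool_pos: [0.5017, -0.0998, 0.2199]
tcp_rot: [-0.125, -3.139, 0.0]
contact_force: [0.5, -0.2, -1.2]
grip_width: 0.0195
```

Request:
send_rows(
  plan="0 0 0.002 0 0 0;0 0 0.003 0 0 0;0 0 0.003 0 0 0;0 0 0.003 0 0 0",
)

```text
time_s: 8.9
tool_pos: [0.5017, -0.0998, 0.2169]
tcp_rot: [-0.125, -3.139, -0.0]
contact_force: [0.1, -0.8, -0.2]
grip_width: 0.0189
```

Request:
send_rows(
  plan="0 0 0.002 0 0 0;0 0 0.003 0 0 0;0 0 0.003 0 0 0;0 0 0.003 0 0 0",
)

```text
time_s: 9.3
tool_pos: [0.5019, -0.0998, 0.2141]
tcp_rot: [0.125, 3.139, -0.0]
contact_force: [1.7, 0.1, 1.3]
grip_width: 0.0189
```

Request:
send_rows(
  plan="0 0 0.002 0 0 0;0 0 0.003 0 0 0;0 0 0.003 0 0 0;0 0 0.003 0 0 0",
)

```text
time_s: 9.7
tool_pos: [0.502, -0.0999, 0.2115]
tcp_rot: [0.125, 3.138, -0.0]
contact_force: [0.2, 0.3, 5.9]
grip_width: 0.0192
```

Request:
send_rows(
  plan="0 0 0.002 0 0 0;0 0 0.003 0 0 0;0 0 0.003 0 0 0;0 0 0.003 0 0 0",
)

```text
time_s: 10.1
tool_pos: [0.5023, -0.0999, 0.2093]
tcp_rot: [0.125, 3.136, -0.0]
contact_force: [0.7, 0.7, 10.4]
grip_width: 0.0195
```

Request:
send_rows(
  plan="0 0 0.002 0 0 0;0 0 0.003 0 0 0;0 0 0.003 0 0 0;0 0 0.003 0 0 0",
)

```text
time_s: 10.5
tool_pos: [0.5025, -0.0999, 0.2067]
tcp_rot: [0.125, 3.136, -0.001]
contact_force: [0.5, 0.1, 11.8]
grip_width: 0.0193
```

Request:
send_rows(
  plan="0 0 0.002 0 0 0;0 0 0.004 0 0 0;0 0 0.006 0 0 0;0 0 0.006 0 0 0;0 0 0.006 0 0 0",
)

```text
time_s: 11.0
tool_pos: [0.5027, -0.0999, 0.2007]
tcp_rot: [0.125, 3.135, -0.001]
contact_force: [0.9, 0.6, 11.5]
grip_width: 0.0195
```

```bash
python3 -c "
from h import *
f=lambda im,x,y,w,h,k:cv2.resize(im[y:y+h,x:x+w],None,fx=k,fy=k,interpolation=cv2.INTER_CUBIC)
s=bot.observe();im=imaging.read_camera('wrist')[:,:,::-1];cv2.imwrite('pics/w9f.png',im);cv2.imwrite('pics/w9.png',f(im,245,150,150,115,5))
goal([.502,-.0993,.2],175.5);print(s['grip_width'])
im=imaging.read_camera('side')[:,:,::-1];cv2.imwrite('pics/s9f.png',im);cv2.imwrite('pics/s9.png',f(im,300,230,80,90,6))
"
```

```text
row 0.0007 0.0006 0.0006 -0.0002 0.0037 -0.0013 t 11.05 F [ 1.03 -0.85 11.49] pos [ 0.5026 -0.0999  0.2006]
0.019468582223713525
```

View pics/w9.png

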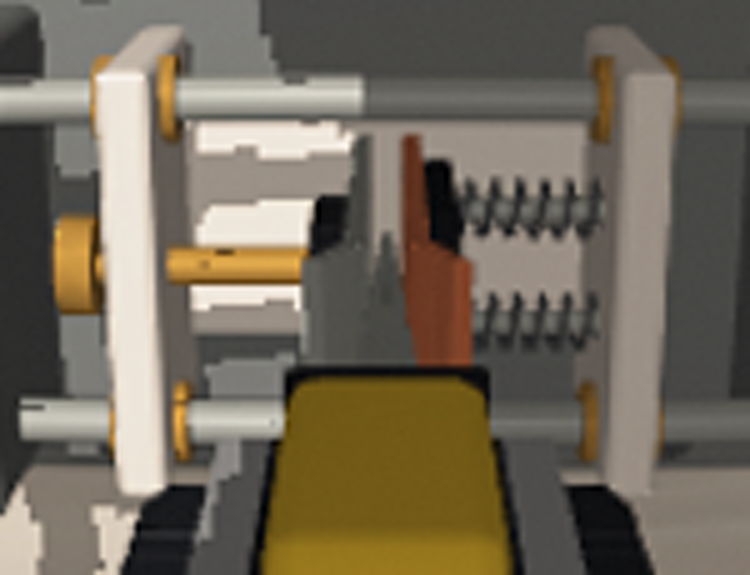

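View pics/s9.png

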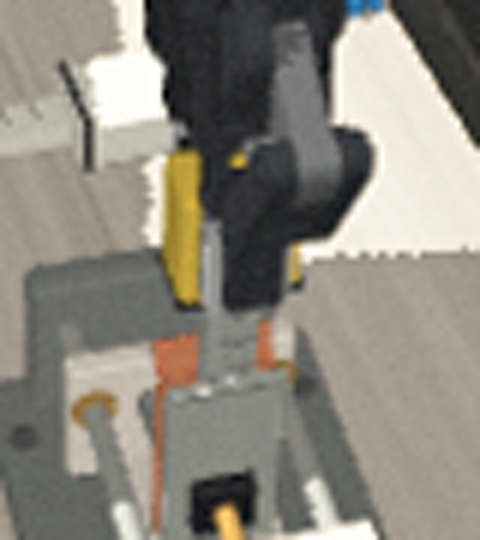

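View pics/s9f.png

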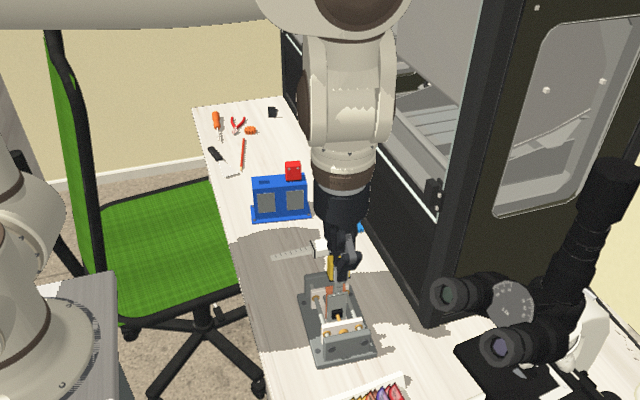

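Request:
send_rows(
  plan="0 0 0.001 0 0 0;0 0 0.0015 0 0 0;0 0 0.0015 0 0 0;0 0 0.0015 0 0 0;0 0 0.0015 0 0 0;0 0 0.0015 0 0 0;0 0 0.0015 0 0 0;0 0 0.0015 0 0 0",
)

```text
time_s: 11.9
tool_pos: [0.5027, -0.0999, 0.1995]
tcp_rot: [0.125, 3.135, -0.001]
contact_force: [-0.3, 0.1, 14.3]
grip_width: 0.0195
```

```bash
python3 -c "
from h import *
s=bot.observe();print(s['time_s'],s['tool_pos'],s['contact_force'],s['grip_width'],abs(s['joint_vel']).max())
im=imaging.read_camera('wrist')[:,:,::-1];cv2.imwrite('pics/w10.png',cv2.resize(im[150:265,245:395],None,fx=5,fy=5))
s=bot.observe();print(s['tool_pos'],s['contact_force'])
bot.job_done()"
```

```text
11.9 [ 0.50268275 -0.09992489  0.19949858] [-0.33791445  0.10276106 14.34936959] 0.0194927083972552 0.0018424402296823785
[ 0.50267494 -0.0999404   0.19947782] [-0.04505049 -0.28019847 14.5970083 ]
the job is handed in; nothing more can be done
```

View pics/w10.png

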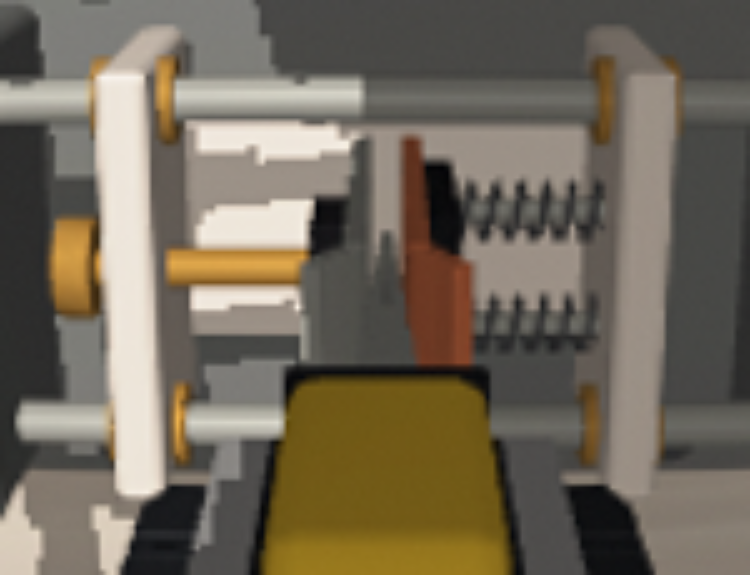

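I lifted the yellow gauge out of the stand, slid its blade down between the clamp's plates and handed the job in at about 12 s. It was still gripped and still. No verdict is reported.

- **Depth and drag:** Drag began with the tip about 29 mm below the throat, so the gap is about 4.3 mm. It reached about 10.5 N some 5 mm deeper, where I took the copper plate to start yielding. I then went about 10 mm further. By that depth the plate is eased back about 1 mm; the cameras are too coarse to measure this directly.
- **Final state:** The tip is about 44 mm below the throat. The vertical drag reads about 14.5 N, slightly above the 6 to 12 N expected. The grip width is 19.5 mm and the arm was at rest.
- **Checks that disagreed:** The wrist camera placed the handle about 3 mm from where the top and side cameras did, so I trusted it for the grasp. A side-view comparison allowed up to about 2.5 mm of handle slip, but the wrist pictures before and after show none.
- **Other parts:** My moves kept clear of the red gauge, the gear and the ring. The last side picture shows the red gauge still in its slot. I did not re-measure the gear and the ring.

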